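# Turn the mixer drum to its socket and load the tube

### The job

The upright drum of the tube mixer has a single tube socket, which has stopped somewhere on its underside. Turn the drum by stroking its rim lightly with the fingertips (the rim is worn out of round, and its sprung bearing must not be pressed with more than 15 N) until the socket faces straight up, then take the sample tube from the white block and push it gently, upright, all the way down into the socket. Let go of the tube with the socket still on top, and leave the oil bottle, petri dish and cover glass box where they are.

Things in the scene. Friction and masses are not known exactly. Their poses are not given: they have to be found in the camera images.
- socket_mouth (a point): Mouth of the drum's only tube socket, the one opening in its rim: black inside, 14.4 mm along the rim x 15 mm along the axle, flared along the rim to 24 mm, 46 mm deep to a flat floor. The point is on the socket's axis at rim height, 60 mm from the axle; z points radially out of the drum (up when on top), y along the axle. Turns with the drum; starts underneath, hidden in the stand.
- drum: White drum, 120 mm diameter, 33 mm wide, its worn rim out of true (57 to 63 mm from the axle, 60 at the socket), turning either way without stops about a level axle (its y axis); origin at its centre on the axle, 85 mm above the bench; z points to the socket mouth. Stays where it is left (friction 0.02 N m). The axle is sprung: 6 N per mm pressed down.
- mixer: Fixed stand of the drum: grey base plate 150 x 86 x 14 mm (origin under its centre, y along the axle) with two upright cheeks beside the drum, 48 mm over both, round-topped at 50 mm from the axle, so that the rim stands 7 to 13 mm proud of them and can be touched over its upper half.
- tube_center (a point): Centre, 40.5 mm above its foot, of the sample tube standing upright in a hole of the white block: 81 mm tall, body 12.4 mm diameter, ribbed cap on top 16.6 mm diameter and 19 mm tall by which it is gripped; z towards the cap. Fully home in the socket, the centre is 5.5 mm below the socket mouth.
- tube: The same sample tube; origin at its foot, z towards the cap; mass 14 to 28 g.
- block: Fixed white tube block, 50 x 90 x 45 mm, with two holes 40 mm deep and 44 mm apart; origin under its centre. One hole holds the tube, whose foot is 5 mm above the bench.
- oil_bottle: Bystander: small dropper bottle, 28 mm across, 93 mm tall, between the mixer and the block; origin under its centre.
- petri_dish: Bystander: clear petri dish, 57 mm across, 14 mm tall, between the mixer and the block; origin under its centre.
- glass_box: Bystander: small box of cover glasses, 36 x 36 x 16 mm, nearer to the robot; origin under its centre.
Things that resemble listed ones, but are neither listed nor needed, are in the scene too. There is more than one size of the tube; the job needs the smallest.

How it is judged (in metres and radians):
On the way, in this order (a step that is already met when the one before it is completed fails the run):
1. the drum is turned until the socket faces up (within 0.1 rad), at rest, with the tube still in the block (angle between socket_mouth's own z axis and vertical below 0.1 rad and angular speed of drum below 0.15 rad/s and distance of tube_center from where it was at the start of the episode below 0.01 m), for 0.2 s.
2. the tube stands in the socket, fully home (distance between tube_center and socket_mouth below 0.009 m), for 0.2 s.
At the end, for the whole second after the job is handed in: The tube stands in the socket, its foot within 3 mm of the floor and its axis within 0.15 rad of upright, the socket within 0.1 rad of straight up, tube and drum at rest and released (angle between socket_mouth's own z axis and vertical below 0.1 rad and angle between tube_center's own z axis and vertical below 0.15 rad and distance between tube_center and socket_mouth below 0.009 m and z of tube_center in the frame of socket_mouth below -0.0025 m and angular speed of drum below 0.1 rad/s and linear speed of tube below 0.02 m/s and contact force between the fingers and tube below 0.05 N); the robot touches nothing.
It fails at once if the drum is pressed with more than 15 N (contact force between any of the fingers, the arm and drum above 15 N).
It fails at once if the tube is forced into the drum with more than 15 N (contact force between tube and drum above 15 N).
It fails at once if a bystander is moved by more than 20 mm (distance of any of oil_bottle, petri_dish, glass_box from where it was at the start of the episode above 0.02 m).
It also fails if it takes over 72 s, if anything falls off the work surface, if the arm or the gripper's body presses on something with over 40 N, if the wrist force passes 120 N, or if a joint passes its speed limit or range.

### The arm

A 6-joint arm with a two-finger parallel gripper is mounted at the origin on a cart in front of the work surface, level with it; the furniture and walls round the work are solid. World frame = base frame: x ahead of the robot, y to its left, z up, the work surface at z = 0. Lengths are in m, angles in degrees, forces in N, time in s.
With the tool pointing down it reaches from about 0.4 to 0.825 m from the base axis. Payload 7 kg.
Tool frame: the origin (TCP) lies on the centre line of the jaws, within the pads' length; the fingertips stand 11 mm ahead of it and the grasp point (between the pads) lies 8 mm behind it; z points along the fingers, y is the line along which they close (so a half turn about z gives the same grasp; the last joint's range is limited). The gripper opens to 88 mm and grips with 3 to 60 N. Pads are 19 mm wide; open, the fingers measure 130 mm over their backs; the gripper's body (78 mm by 193 mm) begins 47 mm behind the grasp point.
Start: joints at [-46.518, 20.546, 0.682, 0, -70.136, -16.507], TCP at [0.306, -0.602, 0.238] pointing down, gripper open.
Joint ranges: [-176.03, 176.03], [-82.01, 121.73], [-58.28, 71.71], [-173.87, 95.51], [-174.79, -0.11], [-173.66, 173.66]. Speed limits (degrees/s): [136.94, 136.94, 172.46, 180, 180, 180].

### API

Orientations are given as [roll, pitch, yaw] about the fixed x, y, z axes, in that order (R = Rz(yaw) Ry(pitch) Rx(roll)).
In Python, from plant import r, capture, camera_model, job gives the robot as it stands.
- The arm moves only by the tool drive_tool, never from a script. Its argument "increments" is a list that holds one entry, the list of rows, each a list of 5 numbers: the gripper's target within -1 to 1 (fully open at 1, half-way at 0, shut at -1), then the shift along the tool's x, y, z scaled (see below), then the turn about the tool's z scaled (see below). In form: [[[gripper, tx, ty, tz, roll], ...]]. A call has 1 to 5 rows; each row is the pose to reach, as a shift and turn from the pose commanded when the call began, along the tool's axes at that moment, turning the shorter way round; what a row does not reach only later rows make up. The controller multiplies each number of a shift by 120 mm and each number of a turn by 360 degrees. A row lasts 1/8 s, in which the tool goes at most 62.5 mm and 10.7 degrees, less where a joint would pass 70% of its speed; a pose out of reach is approached as far as the arm can. A call with a number of a shift or a turn outside -1 to 1 is refused whole. A call with a gripper value outside its range is refused whole. The fingers move at their own pace and stop on an object; "squeeze" is the grip in N (left out, the last holds). Time passes only in rows, so rows that repeat a pose let the fingers close. It gives the time, the measured TCP pose, the force, the opening and the grip force at its end, in the units of the state.
- r.get_state(): the state, without advancing time (a new reading comes with each control period).
- capture(name): name is "scene" or "top"; returns the picture (384x512x3 uint8, red, green, blue); there is no depth.
- camera_model(name): a dict with "camera_matrix" (3x3 intrinsics, pixels), "rvec" (rotation vector, rad) and "tvec" (3), from world to camera coordinates, as OpenCV has them. Camera axes: x right, y down, z forward; pixel columns grow to the right and rows downward; lengths in m; the calibration is good to about 2 mm. A picture is of the moment at which its call begins. camera_model takes no time and is no camera call.
- job.close_job(): hands the job in; it is judged then, once.
The state is a dict: "time_s": time; "joints": joint angles; "qd": joint speeds; "joint_torque": joint torques, N m; "tcp_pos": TCP position; "eef_rot": TCP orientation; "contact_force": force on the tool from outside, world axes, zero at the start; "moment": the same for the moment, N m; "gripper_width": finger opening in m; "gripper_force": force on a finger pad.
Only numpy, scipy, OpenCV 4.12 (cv2) and the standard library are available. Lean on these libraries where they do the work, as an engineer would, in place of code of your own. Each camera call takes 0.05 s, during which the arm holds its last target. There are 200 camera calls.

## Working session

There is one attempt and no reset: what is moved stays moved. The work goes in short steps, Python scripts to look and compute and a tool call to move; the robot and the scene stay as the last step left them, time stands still between calls to the robot, and variables do not carry over. Pictures are saved under pics/ and viewed, at most 10 in all, crops included, and the job is handed in when it is done.

Besides the shell and the picture viewer there is one more tool, called after "Request:" in YAML: its name, and indented under it one key for each argument. drive_tool: Moves the arm, as the interface text tells. Its arguments: {"type":"object","properties":{"increments":{"type":"array"},"squeeze":{"type":"number"}},"required":["increments"]}

```bash
ls; mkdir -p pics; python3 - <<'E'
from plant import r,capture,camera_model,job
import cv2,numpy as np
for n in("scene","top"):
    im=capture(n); cv2.imwrite(f"pics/{n}0.png",cv2.resize(im[:,:,::-1],(800,600),interpolation=cv2.INTER_CUBIC)); cv2.imwrite(f"pics/{n}0_raw.png",im[:,:,::-1])
    m=camera_model(n); R=cv2.Rodrigues(np.array(m["rvec"]))[0]; print(n,m["camera_matrix"],-R.T@np.array(m["tvec"]).ravel(),R[2])
print(r.get_state())
E
```

```text
pics
scene [[459.27290385   0.         258.10858904]
 [  0.         459.27290385 190.20132292]
 [  0.           0.           1.        ]] [-0.06783074  0.6103928   0.72535714] [ 0.57403943 -0.47196686 -0.66912332]
top [[442.32981579   0.         251.75781671]
 [  0.         442.32981579 198.79046818]
 [  0.           0.           1.        ]] [0.31879415 0.18278132 1.05736873] [ 0.16743391 -0.01852552 -0.98570923]
{'time_s': 0.1, 'joints': array([-4.65183318e+01,  2.05892271e+01,  6.39090744e-01, -1.55955833e-02,
       -7.01364567e+01, -1.65062170e+01]), 'qd': array([-0.01341163, -0.07941418,  0.16871457,  0.00303633, -0.02089265,
        0.07495967]), 'joint_torque': array([-7.56592272e-04, -5.84164882e+01,  2.93753207e+01,  7.01548755e+00,
        1.02256119e-02, -6.31025455e-05]), 'tcp_pos': array([ 0.30595531, -0.60120919,  0.23670222]), 'eef_rot': array([ 1.79912810e+02, -1.05473998e-02, -1.53029851e+02]), 'contact_force': array([-0.01729589,  0.06866977, -0.91309544]), 'moment': array([-0.01556537,  0.04162074, -0.01726341]), 'gripper_force': 0.0, 'gripper_width': 0.08798644363891187}
```

View pics/scene0.png

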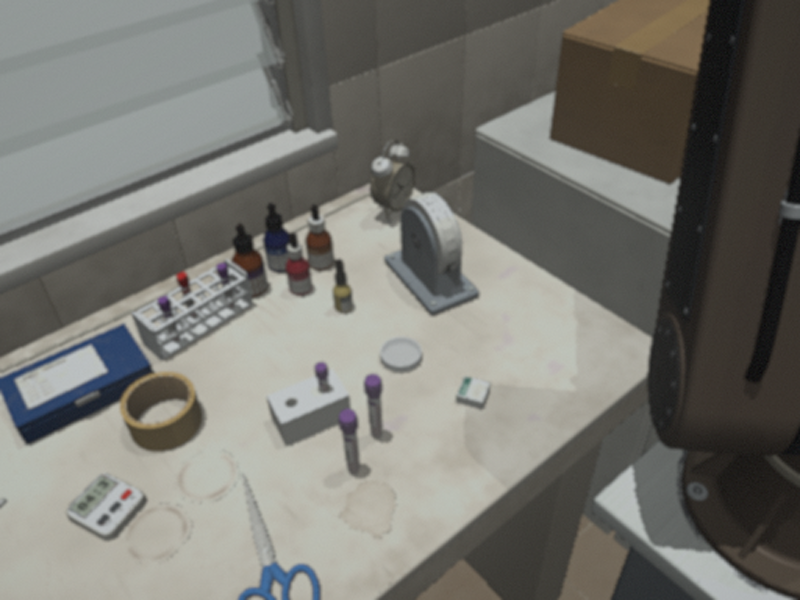

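View pics/top0.png

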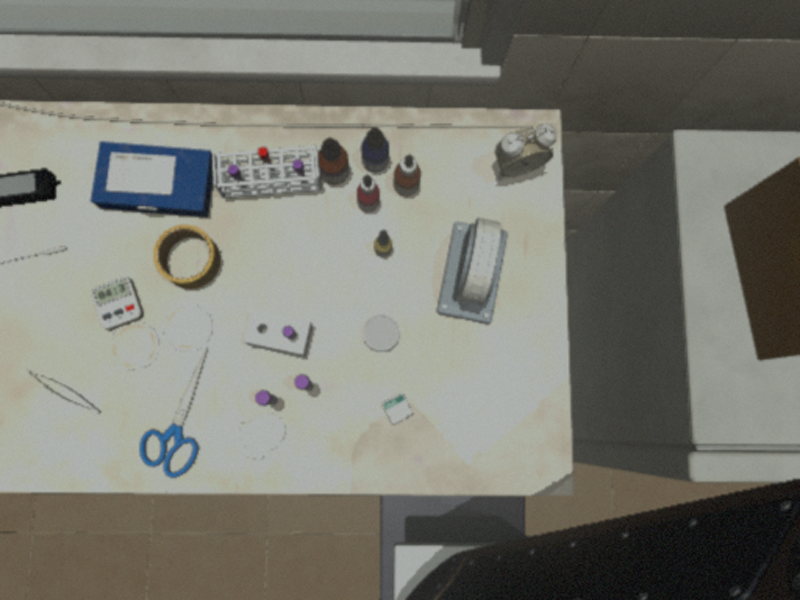

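Scene view (800-px scale): the block is at (308,405) with a purple-capped tube at (321,370), and the mixer is at (432,255). Top view: block (278,335), cap (289,331), drum (480,262).
Candidates for the tube are the one in the block at top (289,331), two loose larger tubes at (264,398) and (303,382), and rack tubes at (233,170) and (298,166). I choose the one in the white block and check it in one composite crop.

```bash
python3 - <<'E'
import cv2,numpy as np
t=cv2.imread("pics/top0_raw.png");s=cv2.imread("pics/scene0_raw.png")
c=lambda im,x,y:cv2.resize(im[y:y+60,x:x+80],(400,300),interpolation=cv2.INTER_CUBIC)
A=np.vstack([np.hstack([c(t,145,185),c(t,265,142)]),np.hstack([c(s,165,220),c(s,236,120)])])
# s crop mixer 80x60 is small: widen rows
cv2.imwrite("pics/crops1.png",A)
E
```

```text
(no output)
```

View pics/crops1.png

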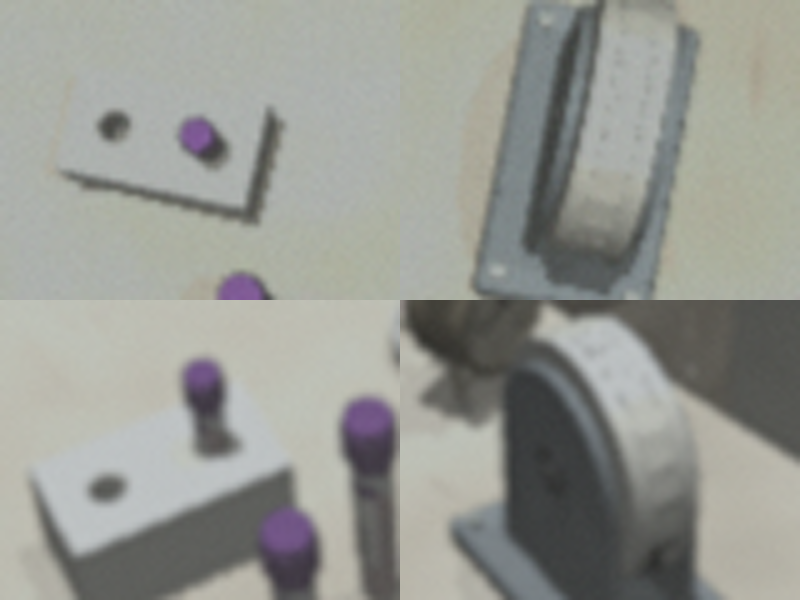

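The crops confirm the small tube in the white block: its cap centre is at raw top (184.4,211.6) and raw scene (205.8,234.2). The drum rim shows only dots, with a dark patch low on the robot side at raw scene (288,171). Now I triangulate.

```bash
cat > h.py <<'E'
import cv2,numpy as np
from scipy.optimize import least_squares
from plant import r,capture,camera_model,job
M={n:camera_model(n) for n in("scene","top")}
def proj(n,P):
    m=M[n];return cv2.projectPoints(np.atleast_2d(P).astype(float),np.array(m["rvec"]),np.array(m["tvec"]),np.array(m["camera_matrix"]),None)[0].reshape(-1,2)
def tri(pt,ps):
    f=lambda P:np.r_[proj("top",P)[0]-pt,proj("scene",P)[0]-ps]
    s=least_squares(f,[.6,0,.05]);return s.x,s.fun
def onz(n,p,z):
    f=lambda q:proj(n,[q[0],q[1],z])[0]-p
    return least_squares(f,[.6,0]).x
def Rz(a):c,s=np.cos(a),np.sin(a);return np.array([[c,-s],[s,c]])
E
python3 - <<'E'
from h import *
print("cap",tri([184.4,211.6],[205.8,234.2])); print("hole",tri([167.8,210],[186.2,257.4]))
T={(1,1):(456,221),(1,-1):(508,231),(-1,1):(438,314),(-1,-1):(491,323)}
S={(1,1):(385,260),(-1,1):(437,306),(-1,-1):(476,289)}
def f(q):
    o=[]
    for n,D in(("top",T),("scene",S)):
        for k,p in D.items():
            xy=Rz(q[2])@[k[0]*.075,k[1]*.043]+q[:2]
            o.append(proj(n,[*xy,.014])[0]-np.array(p)*.64)
    return np.ravel(o)
s=least_squares(f,[.6,-.2,0]);print("mixer",s.x,np.degrees(s.x[2]),s.fun.round(1))
# drum rim top silhouettes: predicted drum centre top
x,y,a=s.x
for n in M: print(n,proj(n,[x,y,.145]),proj(n,[x,y,.085]))
for k,p,z in(("bottle",(384,237),.09),("petri",(381,333),.014),("box",(397,408),.016),("t1",(264,397),.1),("t2",(303,382),.1)):print(k,onz("top",np.array(p)*.64,z))
E
```

```text
cap (array([0.45326473, 0.31310385, 0.08469847]), array([ 0.10572357,  0.09938638, -0.12263998, -0.01715342]))
hole (array([0.46249103, 0.35718696, 0.0434801 ]), array([-0.00370573, -0.00339175,  0.00412232,  0.00062108]))
mixer [ 0.55877768  0.03934221 -0.17267258] -9.893409788481435 [-1.1 -0.1  0.2 -0.2  0.1 -0.3  1.5  0.5 -1.6 -3.  -2.5  2.7  3.7  0.3]
scene [[275.93716357 128.65744581]] [[275.78074098 150.34804332]]
top [[311.37372077 160.14269872]] [[307.31628888 166.85803959]]
bottle [0.590885   0.17906663]
petri [0.46122105 0.18171825]
box [0.34826637 0.1565401 ]
t1 [0.35917611 0.34115503]
t2 [0.38019273 0.28844165]
```

```bash
cat >> h.py <<'E'
def mixer_overlay(q,out,imgs,extra=[]):
    x,y,a=q; W=[]
    th=np.linspace(0,2*np.pi,60)
    def w(l): l=np.array(l,float);return np.c_[(Rz(a)@l[:,:2].T).T+[x,y],l[:,2]]
    L=[w([[.075,.043,.014],[.075,-.043,.014],[-.075,-.043,.014],[-.075,.043,.014],[.075,.043,.014]])]
    for yy in(.0165,-.0165): L.append(w(np.c_[.06*np.cos(th),0*th+yy,.085+.06*np.sin(th)]))
    for n,(x0,y0),wd in(("top",(265,130),70),("scene",(235,110),80)):
        k=400/wd; im=cv2.resize(imgs[n][y0:y0+int(wd*1.2),x0:x0+wd,::-1],None,fx=k,fy=k,interpolation=cv2.INTER_CUBIC)
        if out[1]:
            for l in L: cv2.polylines(im,[((proj(n,l)-[x0,y0]+.5)*k).astype(int)],False,(0,0,255),1)
        W.append(im[:470,:400])
    cv2.imwrite(out[0],np.hstack(W))
E
python3 - <<'E'
from h import *
T={(1,1):(456,221),(1,-1):(508,231),(-1,1):(438,314),(-1,-1):(491,323)}
def f(q): return np.ravel([proj("top",[*(Rz(q[2])@[k[0]*.075,k[1]*.043]+q[:2]),.014])[0]-np.array(p)*.64 for k,p in T.items()])
s=least_squares(f,[.6,0,0]);print(s.x,s.fun.round(1))
mixer_overlay(s.x,("pics/ov1.png",1),{n:cv2.imread(f"pics/{n}0_raw.png")[:,:,::-1] for n in M})
E
```

```text
[ 0.55867981  0.03973318 -0.18774824] [-0.8 -0.2  0.4  0.2 -0.5 -0.6  0.8  0.7]
```

View pics/ov1.png

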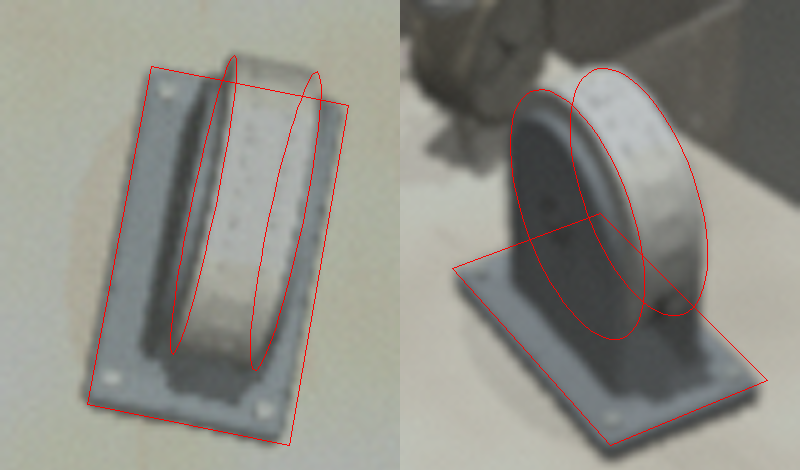

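The overlay matches the mixer to about 1 px; the dark patch on the low robot-side rim at about raw (287,171) may be the socket's edge. First I compute where that patch sits and plan the transit.

```bash
cat >> h.py <<'E'
MX=np.array([.559,.041,np.radians(-10.5)])
def drum(phi,yy=0,R=.06): # phi deg from top towards -x(mixer)
    p=np.radians(phi); xy=Rz(MX[2])@[-R*np.sin(p),yy]+MX[:2]; return [*xy,.085+R*np.cos(p)]
def go(x,y,z):
    s=r.get_state(); R=cv2.Rodrigues(np.zeros(3))[0]
    a=np.radians(s["eef_rot"]); 
    from scipy.spatial.transform import Rotation as Ro
    R=Ro.from_euler("xyz",a).as_matrix(); print("units",((R.T@(np.array([x,y,z])-s["tcp_pos"]))/.12).round(3),s["eef_rot"].round(2))
E
python3 - <<'E'
from h import *
for p in range(60,150,10): print(p,proj("scene",drum(p)).round(1))
for z in(.1,.3): print(z,onz("top",np.array([480,230.]),z),onz("top",np.array([435,285.]),z))
E
```

```text
60 [[287.7 151.9]]
70 [[288.7 156.4]]
80 [[289.2 160.7]]
90 [[289.3 164.6]]
100 [[289. 168.]]
110 [[288.2 170.8]]
120 [[287.1 173. ]]
130 [[285.6 174.4]]
140 [[283.8 175.1]]
0.1 [ 0.41797027 -0.3363438 ] [ 0.29870501 -0.22956511]
0.3 [ 0.39725179 -0.22789549] [ 0.30290175 -0.14342349]
```

Request:
drive_tool:
  increments:
    - [[1,0,0,-0.25,-0.03],[1,0,0,-0.5,-0.06],[1,0,0,-0.5,-0.09],[1,0,0,-0.5,-0.104],[1,0,0,-0.5,-0.104]]

```text
time_s: 0.72
tcp_pos: [0.306, -0.6014, 0.2971]
eef_rot: [180.0, 0.0, -115.6]
contact_force: [0.2, 0.9, -0.4]
gripper_width: 0.0872
gripper_force: 0.0
```

```bash
python3 - <<'E'
from h import *
print(tri(np.array([725,205])*.64,np.array([565,35])*.64)); print(tri(np.array([760,358])*.64,np.array([697,68])*.64))
print("cab",tri(np.array([690,445])*.64,np.array([658,235])*.64),tri(np.array([675,132])*.64,np.array([477,132])*.64))
E
```

```text
(array([ 0.56603336, -0.20994858,  0.31280713]), array([ 2.35126887,  2.81300133, -4.62946744, -0.20338851]))
(array([ 0.38497687, -0.23994103,  0.31316945]), array([  5.26765466,   7.39641198, -10.86336629,   0.18988557]))
cab (array([ 0.32133291, -0.23819233,  0.07860218]), array([ -7.50430312, -10.48686782,  13.45512922,  -0.21107598])) (array([ 0.77905673, -0.27574142,  0.0456417 ]), array([ 0.25125159,  0.27353537, -0.44766685, -0.03629353]))
```

Request:
drive_tool:
  increments:
    - [[1,0,0,-0.3,0.029],[1,0,0,-0.6,0.058],[1,0,0,-0.8,0.087],[1,0,0,-1,0.116],[1,0,0,-1,0.145]]

```text
time_s: 1.35
tcp_pos: [0.3063, -0.6021, 0.4197]
eef_rot: [-179.8, 0.1, -168.3]
contact_force: [0.1, -0.6, 0.1]
gripper_width: 0.0874
gripper_force: 0.0
```

Request:
drive_tool:
  increments:
    - [[1,0,0,0,0.029],[1,0,0,0,0.058],[1,0,0,0,0.063],[1,0,0,0,0.063]]

```text
time_s: 1.85
tcp_pos: [0.3062, -0.6015, 0.4173]
eef_rot: [180.0, -0.0, 169.7]
contact_force: [-0.0, -0.1, 0.5]
gripper_width: 0.0874
gripper_force: 0.0
```

The box top is about 0.31 m, so at z = 0.417 the path clears it. Transit over the mixer.

Request:
drive_tool:
  increments:
    - [[1,-0.1,0.45,0,0],[1,-0.19,0.94,0,0],[1,-0.19,0.94,0,0]]

```text
time_s: 2.22
tcp_pos: [0.3502, -0.4921, 0.419]
eef_rot: [-180.0, 0.1, 169.9]
contact_force: [-0.5, -0.8, 1.1]
gripper_width: 0.0874
gripper_force: 0.0
```

Request:
drive_tool:
  increments:
    - [[1,-0.1,0.47,0,0],[1,-0.19,0.94,0,0],[1,-0.19,0.94,0,0]]

```text
time_s: 2.6
tcp_pos: [0.393, -0.3858, 0.4183]
eef_rot: [-180.0, 0.1, 169.9]
contact_force: [0.3, -0.5, -0.2]
gripper_width: 0.0875
gripper_force: 0.0
```

Request:
drive_tool:
  increments:
    - [[1,-0.1,0.47,0,0],[1,-0.19,0.94,0,0],[1,-0.19,0.94,0,0]]

```text
time_s: 2.98
tcp_pos: [0.436, -0.2794, 0.4178]
eef_rot: [180.0, 0.0, 169.8]
contact_force: [-0.7, 0.5, 0.9]
gripper_width: 0.0879
gripper_force: 0.0
```

Request:
drive_tool:
  increments:
    - [[1,-0.1,0.47,0,0],[1,-0.19,0.94,0,0],[1,-0.19,0.94,0,0]]

```text
time_s: 3.35
tcp_pos: [0.4789, -0.173, 0.4172]
eef_rot: [180.0, -0.0, 169.8]
contact_force: [0.3, -0.4, 0.1]
gripper_width: 0.0877
gripper_force: 0.0
```

Request:
drive_tool:
  increments:
    - [[1,-0.1,0.47,0,0],[1,-0.19,0.94,0,0],[1,-0.19,0.94,0,0]]

```text
time_s: 3.72
tcp_pos: [0.5219, -0.0665, 0.4167]
eef_rot: [-180.0, -0.1, 169.7]
contact_force: [-0.2, -0.3, 0.4]
gripper_width: 0.0875
gripper_force: 0.0
```

Request:
drive_tool:
  increments:
    - [[0.5,-0.1,0.47,0,0],[0.5,-0.17,0.94,0.5,0],[0.5,-0.17,0.94,0.9,0],[0.5,-0.17,0.94,0.9,0]]

```text
time_s: 4.22
tcp_pos: [0.5593, 0.0379, 0.3052]
eef_rot: [-179.7, -0.5, 169.5]
contact_force: [1.4, -0.1, 0.9]
gripper_width: 0.0663
gripper_force: 0.0
```

```bash
python3 - <<'E'
from h import *
go(.559,.041,.2); print(r.get_state()["tcp_pos"],r.get_state()["gripper_width"])
E
```

```text
units [0.    0.029 0.877] [-179.74   -0.47  169.53]
[0.55933553 0.0378592  0.30521469] 0.06625625209635987
```

Request:
drive_tool:
  increments:
    - [[0.5,0.1,0.03,0.45,0],[0.5,0.19,0.03,0.8,0],[0.5,0.19,0.03,0.9,0],[0.5,0.19,0.03,0.9,0],[0.5,0.19,0.03,0.9,0]]

```text
time_s: 4.85
tcp_pos: [0.5413, 0.0471, 0.2041]
eef_rot: [179.9, 0.2, 169.5]
contact_force: [0.4, 0.2, 0.6]
gripper_width: 0.0659
gripper_force: 0.0
```

Request:
drive_tool:
  increments:
    - [[0.3,0,0,0.2,0],[0.3,0,0,0.3,0],[0.3,0,0,0.38,0],[0.3,0,0,0.38,0]]

```text
time_s: 5.35
tcp_pos: [0.5395, 0.0472, 0.1558]
eef_rot: [-180.0, -0.0, 169.5]
contact_force: [0.1, 0.5, -0.1]
gripper_width: 0.0574
gripper_force: 0.0
```

```bash
python3 - <<'E'
from h import *
imgs={n:capture(n) for n in M}
mixer_overlay(MX,("pics/ov2.png",0),imgs); s=r.get_state();print(s["tcp_pos"],s["contact_force"]); go(*(Rz(MX[2])@[-.0232,0]+MX[:2]),.1458)
E
```

```text
[0.53988643 0.04735875 0.15646643] [-0.13165747 -0.15345019 -0.36160905]
units [ 0.027 -0.023  0.089] [1.7999e+02 3.0000e-02 1.6955e+02]
```

View pics/ov2.png

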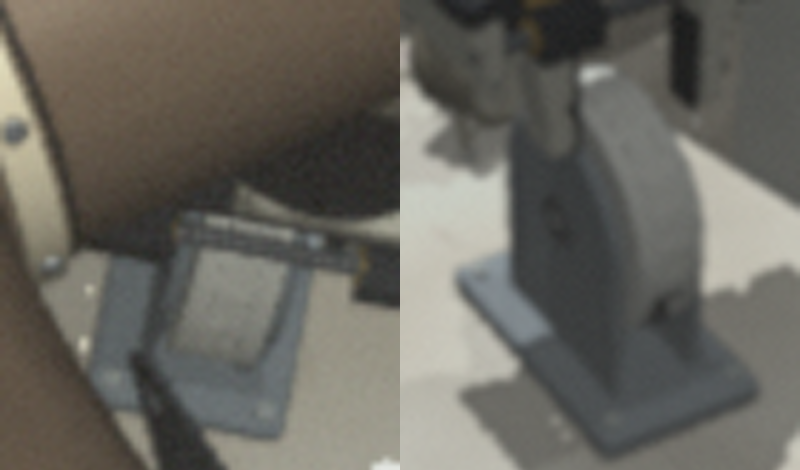

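The fingers straddle the rim near the top, left finger at scene crop (555,110), and the dark patch is still at (665,305). I descend the last 10 mm and close gently on the rim's faces.

Request:
drive_tool:
  increments:
    - [[0.2,0.03,-0.02,0.06,0],[0.2,0.03,-0.02,0.085,0],[-0.1,0.03,-0.02,0.085,0],[-0.3,0.03,-0.02,0.085,0],[-0.3,0.03,-0.02,0.085,0]]
  squeeze: 3

```text
time_s: 6.08
tcp_pos: [0.5357, 0.0458, 0.1459]
eef_rot: [180.0, 0.0, 169.5]
contact_force: [-0.7, 1.2, -0.6]
gripper_width: 0.0329
gripper_force: 3.0
```

Request:
drive_tool:
  increments:
    - [[-0.35,0,0,0,0],[-0.35,0,0,0,0],[-0.35,0,0,0,0]]

```text
time_s: 6.45
tcp_pos: [0.5357, 0.0457, 0.1459]
eef_rot: [180.0, 0.0, 169.5]
contact_force: [-0.2, 2.0, 1.2]
gripper_width: 0.0329
gripper_force: 3.0
```

The grip is centred: width 32.9 mm at 3 N. I stroke the rim along its arc (top towards +x), then release and look.

Request:
drive_tool:
  increments:
    - [[-0.35,-0.075,0,-0.027,0],[-0.35,-0.153,0,-0.041,0],[-0.35,-0.233,0,-0.041,0],[-0.35,-0.312,0,-0.027,0],[-0.35,-0.387,0,0,0]]

```text
time_s: 7.08
tcp_pos: [0.5821, 0.0369, 0.1457]
eef_rot: [-180.0, 0.0, 169.5]
contact_force: [-0.7, 0.3, 2.3]
gripper_width: 0.0332
gripper_force: 3.0
```

Request:
drive_tool:
  increments:
    - [[-0.35,0,0,0,0],[-0.35,0,0,0,0],[0.2,0,0,0,0],[0.2,0,0,0,0],[0.2,0,0,0,0]]

```text
time_s: 7.7
tcp_pos: [0.5807, 0.0371, 0.1456]
eef_rot: [-180.0, -0.0, 169.5]
contact_force: [0.0, -0.1, -0.3]
gripper_width: 0.0516
gripper_force: 0.0
```

```bash
python3 - <<'E'
from h import *
imgs={n:capture(n) for n in M}
mixer_overlay(MX,("pics/ov3.png",0),imgs)
E
```

```text
(no output)
```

View pics/ov3.png

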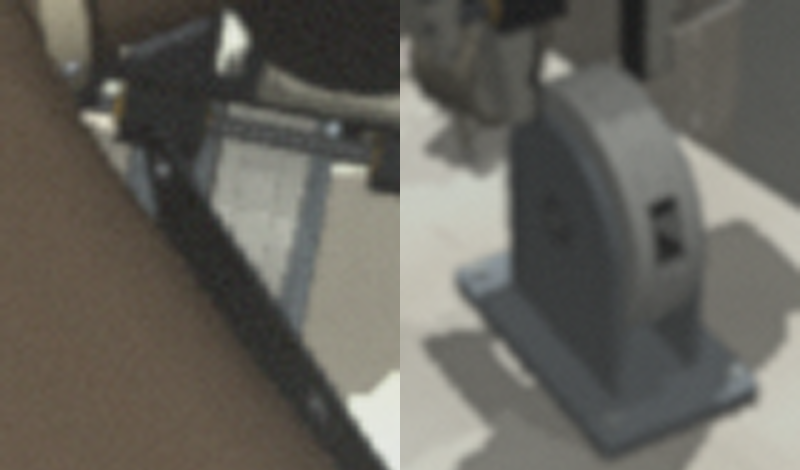

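The socket is in view at scene crop (665,230), raw (288,156), about 70° short of the top. I return along the arc and stroke another 50°.

Request:
drive_tool:
  increments:
    - [[0.2,0.075,0,-0.04,0],[0.2,0.153,0,-0.05,0],[0.2,0.233,0,-0.05,0],[0.2,0.312,0,-0.03,0],[0.2,0.387,0,0,0]]

```text
time_s: 8.43
tcp_pos: [0.5347, 0.0457, 0.1456]
eef_rot: [180.0, 0.0, 169.5]
contact_force: [0.8, 0.2, -0.4]
gripper_width: 0.0528
gripper_force: 0.0
```

Request:
drive_tool:
  increments:
    - [[-0.1,0,0,0,0],[-0.3,0,0,0,0],[-0.35,0,0,0,0],[-0.35,0,0,0,0],[-0.35,0,0,0,0]]

```text
time_s: 9.05
tcp_pos: [0.5359, 0.0457, 0.1458]
eef_rot: [180.0, 0.0, 169.5]
contact_force: [-0.2, 1.4, 0.4]
gripper_width: 0.0328
gripper_force: 3.0
```

Request:
drive_tool:
  increments:
    - [[-0.35,-0.075,0,-0.027,0],[-0.35,-0.153,0,-0.041,0],[-0.35,-0.233,0,-0.041,0],[-0.35,-0.312,0,-0.027,0],[-0.35,-0.387,0,0,0]]

```text
time_s: 9.68
tcp_pos: [0.5822, 0.0368, 0.1457]
eef_rot: [-180.0, 0.0, 169.5]
contact_force: [0.4, 0.4, 2.4]
gripper_width: 0.0332
gripper_force: 3.0
```

Request:
drive_tool:
  increments:
    - [[-0.35,0,0,0,0],[-0.35,0,0,0,0],[0.2,0,0,0,0],[0.2,0,0,0,0],[0.2,0,0,0,0]]

```text
time_s: 10.3
tcp_pos: [0.5807, 0.0371, 0.1456]
eef_rot: [-180.0, -0.0, 169.5]
contact_force: [-0.1, -0.3, -0.1]
gripper_width: 0.0518
gripper_force: 0.0
```

```bash
python3 - <<'E'
from h import *
imgs={n:capture(n) for n in M}
im=imgs["scene"]; cv2.imwrite("pics/s4_raw.png",im[:,:,::-1])
g=im.astype(float).sum(2)[118:172,272:295]; 
# dark blob near the rim
b=(g<150).astype(np.uint8); n,l,st,ce=cv2.connectedComponentsWithStats(b)
print([(st[i].tolist(),(ce[i]+[272,118]).round(1).tolist()) for i in range(1,n)])
for p in(0,10,15,20,25,30): print(p,proj("scene",drum(p)).round(1))
E
```

```text
[([7, 0, 5, 8, 33], [281.3, 121.0]), ([6, 14, 3, 5, 12], [279.2, 133.9])]
0 [[275.3 128.9]]
10 [[277.8 131.5]]
15 [[279.  133.1]]
20 [[280.2 134.8]]
25 [[281.4 136.7]]
30 [[282.5 138.6]]
```

Dark blob at raw (279.2,133.9) puts the socket about 17–20° from the top. I do an 18° stroke, then lift away and measure.

Request:
drive_tool:
  increments:
    - [[0.2,0.08,0,-0.05,0],[0.2,0.16,0,-0.06,0],[0.2,0.24,0,-0.05,0],[0.2,0.335,0,-0.02,0],[0.2,0.335,0,-0.02,0]]

```text
time_s: 11.02
tcp_pos: [0.5405, 0.0445, 0.1479]
eef_rot: [-180.0, -0.0, 169.6]
contact_force: [-0.1, 1.1, 0.9]
gripper_width: 0.0525
gripper_force: 0.0
```

Request:
drive_tool:
  increments:
    - [[-0.1,0,0,0,0],[-0.3,0,0,0,0],[-0.35,0,0,0,0],[-0.35,0,0,0,0],[-0.35,0,0,0,0]]

```text
time_s: 11.65
tcp_pos: [0.5419, 0.0445, 0.1482]
eef_rot: [180.0, 0.0, 169.5]
contact_force: [1.6, 0.5, 0.1]
gripper_width: 0.0329
gripper_force: 3.0
```

Request:
drive_tool:
  increments:
    - [[-0.35,-0.047,0,-0.012,0],[-0.35,-0.095,0,-0.02,0],[-0.35,-0.142,0,-0.022,0],[-0.35,-0.142,0,-0.022,0],[-0.35,-0.142,0,-0.022,0]]

```text
time_s: 12.28
tcp_pos: [0.5587, 0.0413, 0.1509]
eef_rot: [180.0, 0.0, 169.5]
contact_force: [0.9, 1.3, 1.1]
gripper_width: 0.033
gripper_force: 3.0
```

Request:
drive_tool:
  increments:
    - [[0.2,0,0,0,0],[0.2,0,0,0,0],[0.2,0,0,0,0],[0.2,0,0,-0.3,0],[0.2,0,0,-0.7,0]]

```text
time_s: 12.9
tcp_pos: [0.5575, 0.041, 0.2346]
eef_rot: [-179.9, -0.2, 169.5]
contact_force: [0.3, 0.5, 0.2]
gripper_width: 0.0527
gripper_force: 0.0
```

Request:
drive_tool:
  increments:
    - [[0.2,0.2,0.4,0,0],[0.2,0.4,0.8,0,0],[0.2,0.5,1,0,0],[0.2,0.5,1,0,0]]

```text
time_s: 13.4
tcp_pos: [0.5206, 0.1717, 0.2348]
eef_rot: [180.0, -0.0, 169.7]
contact_force: [1.0, -1.1, -0.1]
gripper_width: 0.0528
gripper_force: 0.0
```

```bash
python3 - <<'E'
from h import *
imgs={n:capture(n) for n in M}
mixer_overlay(MX,("pics/ov5.png",0),imgs)
for n in M: cv2.imwrite(f"pics/{n}5_raw.png",imgs[n][:,:,::-1])
for n in M: print(n,[proj(n,drum(p)).round(1).tolist() for p in(-10,0,10)])
E
```

```text
scene [[[272.9, 127.0]], [[275.3, 128.9]], [[277.8, 131.5]]]
top [[[311.4, 155.5]], [[310.6, 160.0]], [[309.7, 164.8]]]
```

View pics/ov5.png

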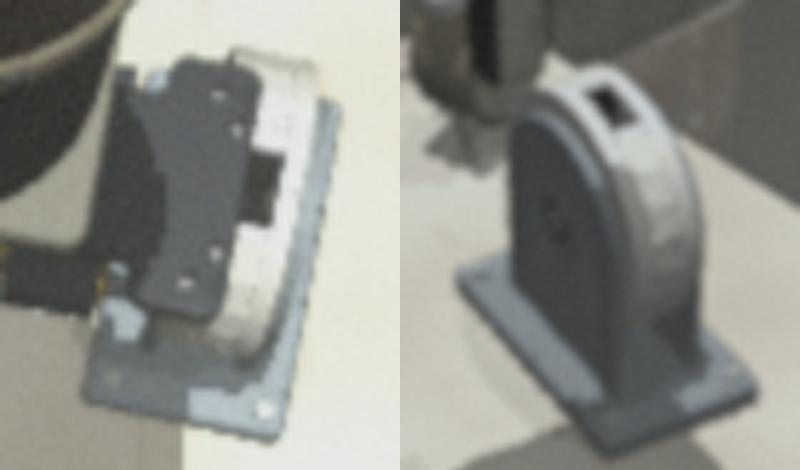

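The socket is near the top: dark rectangle at top crop (265,187) and scene crop (612,107). I compute the remaining angle.

```bash
python3 - <<'E'
from h import *
print([(p,proj("top",drum(p,-.0075)).round(1).tolist()) for p in(0,4,8,12)])
im=cv2.imread("pics/scene5_raw.png").astype(float).sum(2)
print(im[124:140,268:286].astype(int))
def corners(n,p):
    h=np.degrees(.012/.06); return proj(n,[drum(p+h,.0075),drum(p+h,-.0075),drum(p-h,-.0075),drum(p-h,.0075)]).round(1).tolist()
for p in(0,5,10):print(p,corners("scene",p))
im=cv2.imread("pics/top5_raw.png").astype(float).sum(2)
print(im[150:176,304:320].astype(int))
for p in(0,5,10):print(p,corners("top",p))
E
```

```text
[(0, [[314.1, 160.7]]), (4, [[313.7, 162.6]]), (8, [[313.4, 164.5]]), (12, [[313.0, 166.4]])]
[[568 537 516 522 556 571 581 584 576 549 497 428 351 304 293 294 288 286]
 [579 583 581 592 598 596 592 585 585 595 586 537 441 354 303 288 278 282]
 [579 587 595 593 582 558 537 507 501 545 592 593 540 443 348 298 273 275]
 [594 599 593 562 506 452 404 353 342 424 533 593 596 537 442 351 287 269]
 [602 610 592 517 407 313 238 196 197 294 426 541 593 598 538 440 334 275]
 [573 608 602 543 422 279 169 117 116 187 303 435 546 605 598 537 428 324]
 [498 573 607 592 523 399 254 137 107 140 220 335 460 560 607 593 521 412]
 [393 492 575 611 594 506 364 211 128 132 195 271 375 493 578 608 584 506]
 [301 390 498 581 613 569 465 313 179 147 195 246 300 394 506 586 610 576]
 [267 306 407 523 594 603 546 435 290 184 196 232 254 327 444 551 606 603]
 [299 274 321 440 547 603 601 536 411 269 243 293 335 392 484 559 604 608]
 [354 298 281 351 467 570 613 590 498 380 380 439 483 526 566 584 594 611]
 [383 346 293 295 379 501 592 612 566 505 515 564 588 602 604 594 588 608]
 [384 383 341 291 319 432 546 6
[... 1641 characters left out ...]
638 688 685 656 572 565 568]
 [303 316 401 554 543 498 401 370 503 656 688 682 610 566 563 536]
 [304 322 488 651 666 655 638 622 649 680 685 681 561 528 544 537]
 [306 320 498 653 681 687 680 659 674 690 689 679 551 515 533 505]
 [286 330 573 660 677 675 682 674 685 685 685 650 542 514 539 506]
 [295 365 619 669 677 678 679 686 685 690 679 597 522 518 529 526]
 [321 380 627 676 674 679 679 682 684 690 679 544 488 506 528 531]
 [330 477 646 679 679 678 652 670 683 685 674 531 480 496 506 522]]
0 [[306.1, 164.8], [313.0, 166.2], [314.9, 155.5], [308.0, 154.2]]
5 [[305.6, 167.3], [312.5, 168.6], [314.6, 157.7], [307.6, 156.4]]
10 [[305.1, 169.7], [312.0, 171.0], [314.2, 160.0], [307.3, 158.7]]
```

About 5° remains (top view 4°, scene 5–7°). One more small stroke.

Request:
drive_tool:
  increments:
    - [[0.2,-0.2,-0.4,0,0],[0.2,-0.4,-0.8,0,0],[0.2,-0.46,-1,0,0],[0.2,-0.46,-1,0,0],[0.2,-0.46,-1,0,0]]

```text
time_s: 14.12
tcp_pos: [0.5537, 0.0417, 0.2348]
eef_rot: [180.0, -0.0, 169.5]
contact_force: [0.4, -0.6, -0.0]
gripper_width: 0.0526
gripper_force: 0.0
```

Request:
drive_tool:
  increments:
    - [[0.2,0,0,0.35,0],[0.2,0,0,0.6,0],[0.2,0,0,0.7,0],[0.2,0,0,0.7,0],[-0.1,0,0,0.7,0]]

```text
time_s: 14.75
tcp_pos: [0.5545, 0.0427, 0.1521]
eef_rot: [180.0, 0.1, 169.6]
contact_force: [0.1, -0.2, 0.1]
gripper_width: 0.0475
gripper_force: 0.0
```

Request:
drive_tool:
  increments:
    - [[-0.3,0,0,0,0],[-0.35,0,0,0,0],[-0.35,0,0,0,0],[-0.35,0,0,0,0]]

```text
time_s: 15.25
tcp_pos: [0.5541, 0.0423, 0.1513]
eef_rot: [180.0, 0.1, 169.5]
contact_force: [-0.0, 1.2, 2.9]
gripper_width: 0.0329
gripper_force: 3.0
```

Request:
drive_tool:
  increments:
    - [[-0.35,-0.02,0,0,0],[-0.35,-0.04,0,0,0],[-0.35,-0.042,0,0,0],[-0.35,-0.042,0,0,0]]

```text
time_s: 15.75
tcp_pos: [0.5589, 0.0413, 0.1509]
eef_rot: [180.0, 0.0, 169.5]
contact_force: [0.9, 1.3, 4.0]
gripper_width: 0.0328
gripper_force: 3.0
```

```bash
python3 - <<'E'
from plant import r
s=r.get_state();print(s["tcp_pos"],s["eef_rot"],s["contact_force"])
E
```

```text
[0.55893437 0.04131858 0.15090538] [1.79988973e+02 2.49842820e-02 1.69531660e+02] [0.87646746 1.3238101  3.99495727]
```

Request:
drive_tool:
  increments:
    - [[0.2,0,0,0,0],[0.2,0,0,0,0],[0.2,0,0,0,0],[0.2,0,0,-0.3,0],[0.2,0,0,-0.7,0]]

```text
time_s: 16.38
tcp_pos: [0.5577, 0.0409, 0.2345]
eef_rot: [-179.9, -0.2, 169.5]
contact_force: [1.7, 0.6, 0.3]
gripper_width: 0.0526
gripper_force: 0.0
```

Request:
drive_tool:
  increments:
    - [[0.2,0.2,0.4,0,0],[0.2,0.4,0.8,0,0],[0.2,0.5,1,0,0],[0.2,0.5,1,0,0]]

```text
time_s: 16.88
tcp_pos: [0.5209, 0.1717, 0.2347]
eef_rot: [-180.0, -0.0, 169.7]
contact_force: [-0.7, -1.3, 0.2]
gripper_width: 0.0527
gripper_force: 0.0
```

```bash
python3 - <<'E'
from h import *
imgs={n:capture(n) for n in M}
for n in M: cv2.imwrite(f"pics/{n}6_raw.png",imgs[n][:,:,::-1])
im=imgs["scene"].astype(float).sum(2); print(im[124:138,268:284].astype(int))
im=imgs["top"].astype(float).sum(2); print(im[150:172,306:318].astype(int))
go(.4533,.3131,.2)
E
```

```text
[[561 529 516 534 550 558 570 570 570 551 503 428 346 304 293 294]
 [567 560 566 578 569 556 547 547 569 592 588 540 441 350 302 283]
 [562 556 553 532 493 448 417 410 470 547 598 594 539 442 347 291]
 [573 549 506 430 348 279 242 243 322 443 542 594 595 538 441 341]
 [592 580 514 396 277 182 132 134 203 316 436 544 596 599 538 436]
 [573 594 568 493 391 262 155 108 137 217 329 449 555 604 597 533]
 [499 568 605 588 519 396 237 121 135 198 258 355 464 560 603 595]
 [390 495 577 611 590 494 333 188 136 185 235 277 362 485 568 606]
 [298 393 508 584 606 556 441 294 201 210 261 302 357 452 550 608]
 [266 307 413 525 593 598 540 433 343 327 387 442 480 532 585 617]
 [306 272 320 429 549 602 598 549 492 487 525 570 587 598 614 617]
 [351 296 278 340 464 570 614 610 591 587 597 617 620 620 616 606]
 [386 348 296 293 387 512 596 623 617 605 604 615 621 620 611 602]
 [380 386 344 299 324 444 559 611 614 595 586 608 616 614 614 610]]
[[269 277 276 355 622 682 685 689 679 652 676 689]
 [318 293 285 383 639 685 689 686 683 671 682 688]
 [436 376 320 469 647 684 686 687 687 660 676 688]
 [413 35
[... 325 characters left out ...]
05 260 467 652 686 684]
 [295 271 224 196 204 206 216 308 538 664 690 684]
 [293 271 213 198 203 202 236 349 599 682 690 681]
 [295 256 216 209 206 221 273 385 637 685 688 679]
 [304 250 209 209 206 241 292 413 644 686 688 651]
 [295 237 210 209 217 245 304 483 656 688 684 602]
 [283 245 225 216 212 228 305 581 675 691 676 565]
 [289 328 337 319 282 273 324 620 685 688 684 578]
 [352 545 618 613 547 507 475 643 684 688 677 577]
 [383 631 679 683 665 659 623 668 688 688 649 572]
 [430 645 689 689 687 687 679 684 689 679 573 545]
 [500 654 685 685 673 677 686 685 686 681 527 516]
 [532 665 684 686 676 662 677 687 688 680 543 515]]
units [0.772 1.07  0.289] [-1.7998e+02 -2.0000e-02  1.6958e+02]
```

The socket mouth is now at top raw mid-row ≈160.6 against 160.7 predicted, so it faces up. Now the tube.

Request:
drive_tool:
  increments:
    - [[0.2,0.3,0.4,0,0],[0.2,0.6,0.8,0,0],[0.1,0.77,1,0.15,0],[0.1,0.77,1,0.29,0],[0.1,0.77,1,0.29,0]]

```text
time_s: 17.6
tcp_pos: [0.452, 0.3038, 0.1988]
eef_rot: [-179.9, -0.1, 169.5]
contact_force: [0.3, -0.5, 0.2]
gripper_width: 0.0482
gripper_force: 0.0
```

Request:
drive_tool:
  increments:
    - [[0.1,0,0.07,0.1,0],[0.1,0,0.07,0.1,0]]

```text
time_s: 17.85
tcp_pos: [0.4542, 0.313, 0.1873]
eef_rot: [-180.0, -0.0, 169.5]
contact_force: [-0.1, 0.1, 0.7]
gripper_width: 0.0482
gripper_force: 0.0
```

```bash
python3 - <<'E'
from h import *
go(.4533,.3131,.069)
imgs={n:capture(n) for n in M}
c=lambda im,x,y:cv2.resize(im[y:y+80,x:x+80,::-1],(400,400),interpolation=cv2.INTER_CUBIC)
cv2.imwrite("pics/c7.png",np.hstack([c(imgs["top"],150,175),c(imgs["scene"],165,195)]))
E
```

```text
units [0.007 0.    0.986] [-1.7995e+02 -3.0000e-02  1.6948e+02]
```

View pics/c7.png

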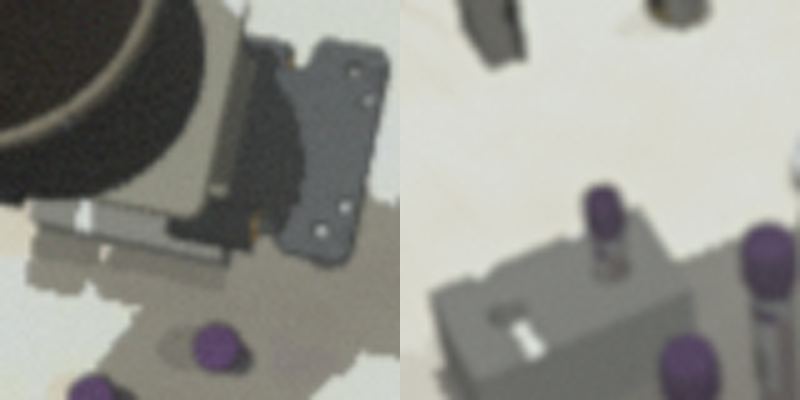

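The fingers sit above the tube (scene crop, cap at (603,212)) and clear of the loose tubes. I descend and close.

Request:
drive_tool:
  increments:
    - [[0.1,0.005,0,0.4,0],[0.1,0.005,0,0.8,0],[0.1,0.005,0,0.98,0],[0.1,0.005,0,0.98,0],[0.1,0.005,0,0.98,0]]

```text
time_s: 18.58
tcp_pos: [0.454, 0.314, 0.0717]
eef_rot: [179.9, 0.1, 169.5]
contact_force: [-0.8, 0.1, 0.8]
gripper_width: 0.0481
gripper_force: 0.0
```

Request:
drive_tool:
  increments:
    - [[-0.4,0,0,0,0],[-0.8,0,0,0,0],[-0.8,0,0,0,0],[-0.8,0,0,0,0],[-0.8,0,0,0,0]]
  squeeze: 4

```text
time_s: 19.2
tcp_pos: [0.4535, 0.3136, 0.0706]
eef_rot: [180.0, 0.0, 169.5]
contact_force: [-0.7, 0.8, 1.9]
gripper_width: 0.0163
gripper_force: 4.0
```

```bash
python3 - <<'E'
from plant import r
s=r.get_state();print(s["tcp_pos"],s["contact_force"],s["moment"],s["gripper_width"],s["gripper_force"])
E
```

```text
[0.45348381 0.31356749 0.07062148] [-0.65085072  0.81726829  1.94313051] [ 0.06890801 -0.03962217  0.05146156] 0.016274405201188037 4.000058546662331
```

Request:
drive_tool:
  increments:
    - [[-0.8,0,0,0,0],[-0.8,0,0,-0.2,0],[-0.8,0,0,-0.5,0],[-0.8,0,0,-0.8,0],[-0.8,0,0,-1,0]]
  squeeze: 8

```text
time_s: 19.82
tcp_pos: [0.4535, 0.3135, 0.192]
eef_rot: [179.9, 0.0, 169.5]
contact_force: [0.5, 0.3, -0.5]
gripper_width: 0.0164
gripper_force: 8.0
```

Request:
drive_tool:
  increments:
    - [[-0.8,0,0,-0.3,0],[-0.8,0,0,-0.5,0],[-0.8,0,0,-0.5,0],[-0.8,0,0,-0.5,0]]

```text
time_s: 20.32
tcp_pos: [0.4528, 0.313, 0.2495]
eef_rot: [-180.0, -0.1, 169.5]
contact_force: [-0.1, -0.5, -0.1]
gripper_width: 0.0164
gripper_force: 8.0
```

```bash
python3 - <<'E'
from h import *
go(.5589,.0413,.25); s=r.get_state();print(s["tcp_pos"],s["contact_force"],s["gripper_width"])
E
```

```text
units [-1.281 -2.065 -0.003] [-1.7995e+02 -6.0000e-02  1.6952e+02]
[0.45280955 0.31297517 0.24953069] [-0.10902608 -0.51528807 -0.07202898] 0.016441436607588854
```

Request:
drive_tool:
  increments:
    - [[-0.8,-0.25,-0.4,0,0],[-0.8,-0.5,-0.8,0,0],[-0.8,-0.65,-1,0,0],[-0.8,-0.65,-1,0,0]]

```text
time_s: 20.82
tcp_pos: [0.5082, 0.1791, 0.249]
eef_rot: [-179.9, -0.1, 169.4]
contact_force: [0.4, 1.1, -0.2]
gripper_width: 0.0163
gripper_force: 8.0
```

Request:
drive_tool:
  increments:
    - [[-0.8,-0.25,-0.4,0,0],[-0.8,-0.5,-0.8,0,0],[-0.8,-0.63,-1,0,0],[-0.8,-0.63,-1,0,0]]

```text
time_s: 21.32
tcp_pos: [0.5607, 0.0483, 0.2491]
eef_rot: [-179.9, -0.1, 169.4]
contact_force: [-0.2, 0.1, -1.1]
gripper_width: 0.0163
gripper_force: 8.0
```

Request:
drive_tool:
  increments:
    - [[-0.8,0,-0.06,0,0],[-0.8,0,-0.06,0,0],[-0.8,0,-0.06,0,0],[-0.8,0,-0.06,0,0]]

```text
time_s: 21.82
tcp_pos: [0.5594, 0.0429, 0.2505]
eef_rot: [180.0, 0.0, 169.6]
contact_force: [-1.1, -0.6, 0.7]
gripper_width: 0.0165
gripper_force: 8.0
```

```bash
python3 - <<'E'
from h import *
go(.5589,.0413,.235); 
imgs={n:capture(n) for n in M}
c=lambda im,x,y:cv2.resize(im[y:y+80,x:x+80,::-1],(400,400),interpolation=cv2.INTER_CUBIC)
cv2.imwrite("pics/c8.png",np.hstack([c(imgs["top"],270,120),c(imgs["scene"],235,85)]))
E
```

```text
units [ 0.002 -0.014  0.129] [1.7999e+02 1.0000e-02 1.6958e+02]
```

View pics/c8.png

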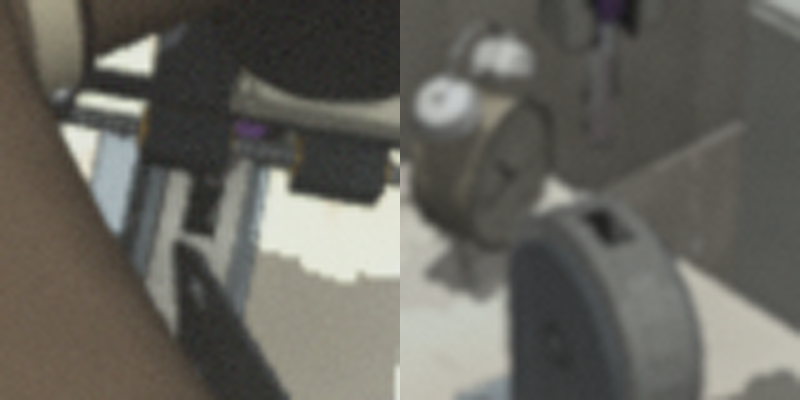

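The tube hangs upright above the socket: foot at scene crop (597,138), socket at (608,225). I check the foot's offset numerically.

```bash
python3 - <<'E'
from h import *
s=r.get_state(); x,y,z=s["tcp_pos"]
for zz in(.145,.1847,.20,.22,.246): print(zz,proj("scene",[x,y,zz]).round(1))
im=cv2.cvtColor(capture("scene"),cv2.COLOR_RGB2GRAY).astype(int); print(im[84:116,264:286:1])
E
```

```text
0.145 [[274.6 129.1]]
0.1847 [[274.7 113.8]]
0.2 [[274.7 107.7]]
0.22 [[274.8  99.5]]
0.246 [[274.8  88.4]]
[[65 66 69 74 81 85 84 75 60 38 36 39 46 45 45 37 31 31 47 67 80 84]
 [64 66 70 73 82 84 83 73 56 38 36 43 46 42 42 38 28 30 46 65 82 86]
 [65 66 69 73 81 84 83 77 65 49 38 42 44 44 41 35 32 32 45 67 83 86]
 [65 69 68 71 79 83 86 82 75 57 44 44 44 42 41 34 27 31 48 69 82 86]
 [68 68 70 72 78 83 83 86 81 65 49 46 46 48 42 30 29 32 51 69 81 83]
 [66 68 67 71 78 83 85 87 82 69 58 57 62 58 49 35 30 34 53 70 77 79]
 [69 70 69 73 77 82 84 84 82 71 63 75 80 75 63 51 36 37 53 69 75 74]
 [73 69 70 72 79 83 85 86 80 71 65 80 88 83 73 68 54 46 61 74 81 78]
 [75 72 70 71 78 85 84 84 78 65 61 76 88 83 75 77 70 63 69 79 81 81]
 [77 74 69 69 75 81 82 80 76 64 64 79 90 84 79 80 81 76 79 82 81 81]
 [79 77 72 71 72 76 74 74 70 69 73 85 88 82 78 80 81 81 80 80 81 80]
 [79 80 76 70 73 72 71 75 78 80 85 89 90 79 77 78 83 80 80 82 80 81]
 [81 79 78 77 76 77 77 80 83 89 91 88 82 77 74 81 81 79 79 82 79 80]
 [80 79 78 78 77 80 81 82 84 89 91 85 79 73 72 77 80 79 77 79 80 77]
 [78 77 77 77 79 81 82 82 
[... 516 characters left out ...]
75 78 78]
 [64 73 76 76 76 77 76 75 78 80 81 81 76 75 75 74 75 75 75 75 75 77]
 [61 69 75 76 73 76 74 75 76 79 80 78 78 77 77 75 75 74 74 76 76 75]
 [57 64 72 74 75 76 74 75 77 78 80 79 78 76 78 77 75 74 75 76 76 75]
 [59 64 72 75 74 74 76 76 77 78 80 80 76 78 76 77 75 75 74 76 75 73]
 [63 64 73 74 76 77 74 76 76 77 80 79 77 76 77 75 75 74 74 75 74 77]
 [66 67 75 76 76 76 74 76 75 79 79 79 76 75 76 76 74 75 75 76 75 77]
 [66 68 74 76 78 77 76 75 76 77 77 75 75 73 76 77 76 75 75 75 77 76]
 [66 69 74 77 77 76 77 75 75 73 73 70 72 73 75 76 74 74 75 75 74 77]
 [68 68 77 79 78 78 75 77 75 72 70 68 69 72 76 73 76 73 75 74 76 75]
 [69 69 75 80 79 80 76 76 77 76 74 73 75 77 76 75 73 72 75 74 73 74]]
```

The tube is upright to about 1° and on the axis. I lower it to just above the mouth.

Request:
drive_tool:
  increments:
    - [[-0.8,0,-0.012,0.1,0],[-0.8,0,-0.012,0.2,0],[-0.8,0,-0.012,0.28,0],[-0.8,0,-0.012,0.28,0],[-0.8,0,-0.012,0.28,0]]

```text
time_s: 22.6
tcp_pos: [0.5594, 0.0409, 0.217]
eef_rot: [-180.0, 0.0, 169.5]
contact_force: [0.0, -0.6, -0.3]
gripper_width: 0.0164
gripper_force: 8.0
```

```bash
python3 - <<'E'
from h import *
go(.5589,.0413,.1646); s=r.get_state();print(s["tcp_pos"],s["contact_force"])
E
```

```text
units [0.005 0.002 0.436] [-1.8000e+02  1.0000e-02  1.6954e+02]
[0.55941153 0.04091771 0.21695808] [ 0.02637571 -0.60236904 -0.31576291]
```

Request:
drive_tool:
  increments:
    - [[-0.8,0,0,0.025,0],[-0.8,0,0,0.05,0],[-0.8,0,0,0.075,0],[-0.8,0,0,0.1,0],[-0.8,0,0,0.1,0]]
  squeeze: 6

```text
time_s: 23.22
tcp_pos: [0.559, 0.0409, 0.2045]
eef_rot: [-180.0, -0.0, 169.5]
contact_force: [0.0, -0.6, 0.6]
gripper_width: 0.0164
gripper_force: 6.0
```

Request:
drive_tool:
  increments:
    - [[-0.8,0,0,0.025,0],[-0.8,0,0,0.05,0],[-0.8,0,0,0.075,0],[-0.8,0,0,0.1,0],[-0.8,0,0,0.1,0]]

```text
time_s: 23.85
tcp_pos: [0.559, 0.0409, 0.1925]
eef_rot: [-180.0, -0.0, 169.5]
contact_force: [0.2, -0.1, -0.6]
gripper_width: 0.0166
gripper_force: 6.0
```

Request:
drive_tool:
  increments:
    - [[-0.8,0,0,0.025,0],[-0.8,0,0,0.05,0],[-0.8,0,0,0.075,0],[-0.8,0,0,0.1,0],[-0.8,0,0,0.1,0]]

```text
time_s: 24.48
tcp_pos: [0.559, 0.0409, 0.1805]
eef_rot: [-180.0, -0.0, 169.5]
contact_force: [-0.3, -0.0, -1.0]
gripper_width: 0.0165
gripper_force: 6.0
```

Request:
drive_tool:
  increments:
    - [[-0.8,0,0,0.025,0],[-0.8,0,0,0.05,0],[-0.8,0,0,0.075,0],[-0.8,0,0,0.1,0],[-0.8,0,0,0.1,0]]

```text
time_s: 25.1
tcp_pos: [0.559, 0.0409, 0.1685]
eef_rot: [-180.0, -0.0, 169.5]
contact_force: [0.4, 0.2, -0.3]
gripper_width: 0.0163
gripper_force: 6.0
```

Request:
drive_tool:
  increments:
    - [[-0.8,0,0,0.01,0],[-0.8,0,0,0.02,0],[-0.8,0,0,0.03,0],[-0.8,0,0,0.03,0]]

```text
time_s: 25.6
tcp_pos: [0.5591, 0.0409, 0.1651]
eef_rot: [-180.0, -0.0, 169.5]
contact_force: [0.2, -0.2, -0.5]
gripper_width: 0.0162
gripper_force: 6.0
```

Request:
drive_tool:
  increments:
    - [[-0.8,0,0,0.005,0],[-0.8,0,0,0.008,0],[-0.8,0,0,0.008,0]]

```text
time_s: 25.98
tcp_pos: [0.5593, 0.0409, 0.1644]
eef_rot: [180.0, 0.0, 169.5]
contact_force: [-0.3, -0.0, 0.7]
gripper_width: 0.0165
gripper_force: 6.0
```

Request:
drive_tool:
  increments:
    - [[-0.8,0,0,0.004,0],[-0.8,0,0,0.006,0],[-0.8,0,0,0.006,0]]

```text
time_s: 26.35
tcp_pos: [0.5594, 0.041, 0.1638]
eef_rot: [180.0, 0.0, 169.5]
contact_force: [-0.9, 0.7, 3.6]
gripper_width: 0.0164
gripper_force: 6.0
```

The tube is on the floor (3.6 N at the expected depth). Release and lift clear.

Request:
drive_tool:
  increments:
    - [[-0.8,0,0,-0.005,0],[-0.6,0,0,-0.005,0],[-0.4,0,0,-0.005,0],[-0.1,0,0,-0.005,0],[0,0,0,-0.005,0]]

```text
time_s: 26.98
tcp_pos: [0.5591, 0.0409, 0.164]
eef_rot: [-180.0, -0.0, 169.5]
contact_force: [-0.6, -0.0, -0.1]
gripper_width: 0.0402
gripper_force: 0.0
```

Request:
drive_tool:
  increments:
    - [[0,0,0,0,0],[0,0,0,-0.2,0],[0,0,0,-0.5,0],[0,0,0,-0.9,0],[0,0,0,-0.9,0]]

```text
time_s: 27.6
tcp_pos: [0.5611, 0.0413, 0.2764]
eef_rot: [179.8, 0.4, 169.6]
contact_force: [-0.0, 0.1, -0.6]
gripper_width: 0.0438
gripper_force: 0.0
```

Request:
drive_tool:
  increments:
    - [[0,0.3,0.4,0,0],[0,0.6,0.8,0,0],[0,0.8,1,0,0],[0,0.8,1,0,0],[0,0.8,1,0,0]]

```text
time_s: 28.22
tcp_pos: [0.4865, 0.1763, 0.2719]
eef_rot: [-180.0, -0.0, 169.6]
contact_force: [0.8, -0.2, -0.2]
gripper_width: 0.0435
gripper_force: 0.0
```

```bash
python3 - <<'E'
from h import *
imgs={n:capture(n) for n in M}
c=lambda im,x,y:cv2.resize(im[y:y+90,x:x+80,::-1],(400,450),interpolation=cv2.INTER_CUBIC)
cv2.imwrite("pics/c9.png",np.hstack([c(imgs["top"],270,120),c(imgs["scene"],235,85)]))
for n in M: print(n,proj(n,[.5592,.041,.18]))
E
```

```text
scene [[275.33439132 115.39867902]]
top [[313.17608796 155.61079333]]
```

View pics/c9.png

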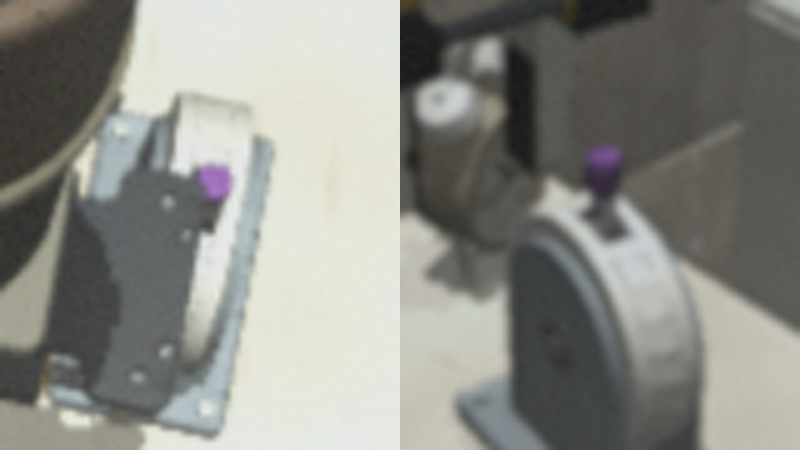

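The cap top is at scene raw (275.5,115.5) against (275.3,115.4) predicted for fully home. In the top view it is (312.5,156.1) against (313.2,155.6). The tube is upright and seated, so I hand in.

```bash
python3 -c "
from plant import job
print(job.close_job())"
```

```text
the job is handed in; nothing more can be done
None
```

I turned the drum until the socket faced up, pushed the sample tube fully home and upright, let go and handed the job in at about 28 s. The hand-in gave no verdict. I never touched the bystanders, but I didn't re-measure where they stood at the end.

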